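# Offer up the offset lever over its pivot pin on a tube-rocker base

## Robot

A 6-joint arm with a two-finger parallel gripper is mounted at the origin on the work surface. World frame = base frame: x ahead of the robot, y to its left, z up, the work surface at z = 0. Lengths are in m, angles in degrees, forces in N, time in s.
With the tool pointing down it reaches from about 0.375 to 0.9 m from the base axis. Payload 3.1 kg.
Tool frame: the origin (TCP) lies midway between the tips of the shut fingers; the grasp point (between the pads) lies bot.hold_point_z behind it (bot.hold_point_z is the distance from the TCP to the grasp point, in m); z points along the fingers, y is the direction in which the jaws open and shut (so a half turn about z gives the same grasp; the last joint's range is limited). The gripper opens to 87 mm and grips with 3 to 60 N. Pads are 19 mm wide; open, the fingers measure 117 mm over their backs; the gripper's body (75 mm by 190 mm) begins 51 mm behind the grasp point.
Start: joints at [-83.222, 30.224, 82.088, -0, 67.689, -10.227], TCP at [0.183, -0.598, 0.223] pointing down, gripper open.
Joint ranges: [-176.69, 176.69], [-43.24, 126.21], [12.49, 139.97], [-82, 262], [0, 151.66], [-163.58, 163.58]. Speed limits (degrees/s): [159.86, 159.86, 180, 180, 180, 180].

## Interface

Orientations are given as a 3x3 rotation matrix whose columns are the frame's x, y, z axes.
In Python, from rig import bot, vision, order gives the robot as it stands. The module is installed in compiled form; this text tells all that it offers.
- The arm moves only by the tool move_arm, never from a script. Its argument "moves" is a list of rows, each an object of numbers: "hand": the finger opening in mm, from 0 to 87; "x", "y", "z": the shift along the tool's x, y, z in units of 25 mm (1.0 is 25 mm); "wx", "wy", "wz": the turn, a rotation vector about the tool's x, y, z in degrees. In form: [{"hand": .., "x": .., "y": .., "z": .., "wx": .., "wy": .., "wz": ..}, ...]. A call has 1 to 20 rows; each row shifts and turns the commanded pose from where the row before left it, along the tool's axes as they then stand; what a row does not reach is not made up. A row lasts 1/10 s, in which the tool goes at most 50 mm and 8.59 degrees, less where a joint would pass 70% of its speed; a pose out of reach is approached as far as the arm can. A call is refused whole if a number of a shift passes 1 or a number of a turn 8.59, either way. A call with a gripper value outside its range is refused whole. The fingers move at their own pace and stop on an object; the grip force is fixed at half the most. Time passes only in rows, so rows that do not move let the fingers close. It gives the time, the measured TCP pose, the force and the opening at its end, in the units of the state.
- bot.read_state(): the state, without advancing time (a new reading comes with each control period).
- vision.capture(name): name is "side" or "top" or "wrist"; returns a dict with "image" (400x640x3 uint8, red, green, blue), "z_map" (400x640 float32, m along the optical axis (not along the pixel's ray), 0 where there is no reading), "fx", "fy", "cx", "cy" (pixels), "pose" (4x4, takes a point from camera to world coordinates); the wrist camera has in their place "hand_eye" (4x4, takes a point from camera to tool coordinates, whose origin is the TCP and whose axes are the flange's). Camera axes: x right, y down, z forward; pixel columns grow to the right and rows downward; lengths in m; the calibration is good to about 2 mm. A picture is of the moment at which its call begins: read the wrist's pose just before it.
- order.hand_in(): hands the job in, once; it reports no verdict.
The state is a dict: "time_s": time; "joint_positions": joint angles; "qvel": joint speeds; "tau": joint torques, N m; "position": TCP position; "tcp_rot": TCP orientation; "force": force on the tool from outside, world axes, zero at the start; "moment": the same for the moment, N m; "opening": opening from 0.0 (shut) to 1.0 (fully open).
Only numpy, scipy, OpenCV 4.12 (cv2) and the standard library are available. Lean on these libraries where they do the work, as an engineer would, in place of code of your own. Each camera call takes 0.05 s, during which the arm holds its last target.

## Task

Reassemble the tube rocker's drive as far as the lever: take the long plain pin out of the pin stand, stand it fully home and upright in the bore of the rocker base and let go of it. Then pick up the offset lever by its balance point, and hold it level over the base, right way up, with the hub centred over the pin, the small end centred over the rest post, and its underside about 30 mm clear above the top of the pin. Finish still holding it there, touching neither pin nor base with the lever, and leave the other things on the bench where they are.

Things in the scene. Friction and masses are not known exactly. Their poses are not given: they have to be found in the camera images.
- base: Rocker base, grey painted casting fixed to the bench. Origin on the bench surface under the bore axis; x points level from the bore to the rest post, z up. Bore block 60 x 60 mm in plan, 45 mm high, centred on the origin; a 12 mm thick, 60 mm wide foot with a 10 mm wide rib (top 26 mm high) runs on to x = 210 mm.
- bore (a point): Centre of the bore's mouth, on top of the bore block, 45 mm above the bench. Round blind bore, 18 mm wide with a small chamfer, 35 mm deep (its floor is 10 mm above the bench).
- rest (a point): Centre of the top of the rest post of the base: steel post 24 mm in diameter, top 45 mm above the bench, 180 mm from the bore axis.
- stand: Pin stand, black plastic block 170 x 60 mm, 30 mm high, fixed to the bench. Origin under its centre, x along its length. Three holes 19 mm wide and 20 mm deep (floors 10 mm above the bench) in a row along x at -55, 0 and +55 mm; each holds one of three pins, in any order.
- pin: The long plain pin: bare steel, 16 mm in diameter, 80 mm long, no head, chamfered foot, about 0.13 kg, standing in the stand. Origin at the centre of its foot, z along it to its top.
- pin_top (a point): Centre of the top face of the long plain pin, 80 mm from its foot.
- lever: Offset lever, bare aluminium casting, 0.36 to 0.56 kg, lying right way up on the bench beside the base. Origin on the hub axis at the underside; x points to the small end, z up. Hub 50 mm wide, 40 high, 18 mm through bore. Small end: boss 28 mm wide, 40 high, 180 mm from the hub axis. Between: straight arm 16 mm wide, 20 high, 12 to 32 mm above the underside. The hub is the heavy end.
- lever_balance (a point): Balance point of the lever (its centre of mass lies within 2 mm): on the arm's centre line, 60 mm from the hub axis towards the small end, 22 mm above the underside.
- lever_end (a point): Centre of the underside of the lever's small end boss, 180 mm from the hub axis.
- short_pin: Bystander: plain steel pin 16 mm in diameter but only 50 mm long, in the stand. Origin at its foot.
- headed_pin: Bystander: steel pin 16 mm in diameter, 62 mm long with a 26 mm wide, 8 mm thick head on top, in the stand. Origin at its foot.
- bottle: Bystander: amber bottle with white cap, 70 mm in diameter, 160 mm high, at the far side. Origin under its centre.
- beaker: Bystander: glass beaker 70 mm wide, 90 mm high, at the far side. Origin under its centre.
- jar: Bystander: small glass jar with a dark lid, 48 mm in diameter, 50 mm high, on the robot's side. Origin under its centre.
- wrench: Bystander: steel wrench 130 mm long lying flat on the robot's side of the bench. Origin under its centre.
- washer: Bystander: steel washer 28 mm in diameter, 5 mm thick, lying flat to the left of the base. Origin under its centre.
- collar: Bystander: steel collar 30 mm in diameter, 12 mm high, lying flat to the right of the base. Origin under its centre.

How it is judged (in metres and radians):
On the way, in this order (a step that is already met when the one before it is completed fails the run):
1. the long pin stands fully home and upright in the bore, let go (horizontal distance between pin and bore below 0.004 m and z of pin in the frame of base below 0.014 m and angle between pin's own z axis and vertical below 0.08 rad and contact force between pin and the fingers below 0.2 N), for 0.3 s.
2. the lever is held clear of the bench by its balance point, level (contact force between lever and the fingers above 1 N and x of the grasp point in the frame of lever_balance between -0.018 and 0.018 m and height (world z) of each of lever, lever_end above 0.03 m and angle between lever's own z axis and vertical below 0.1 rad), for 0.2 s.
At the end, for the whole second after the job is handed in: Still in the fingers for 1 s: lever gripped within 18 mm of balance along the arm, level to 4.5 deg, hub within 10 mm of the pin axis, small end within 14 mm of the post, 12 to 55 mm above the pin, touching no pin or base; pin let go, upright to 4.5 deg, within 4 mm of bore axis and floor (all of step 1 and contact force between lever and the fingers above 1 N and x of the grasp point in the frame of lever_balance between -0.018 and 0.018 m and angle between lever's own z axis and vertical below 0.08 rad and horizontal distance between lever and pin_top below 0.01 m and horizontal distance between lever_end and rest below 0.014 m and z of lever in the frame of pin_top between 0.012 and 0.055 m and contact force between lever and base below 0.05 N and contact force between lever and pin below 0.05 N and linear speed of lever below 0.02 m/s); the arm keeps its last pose, push and grip.
It fails at once if a bystander is moved more than 25 mm or knocked over (distance of any of short_pin, headed_pin, bottle, beaker, jar, wrench, washer, collar from where it was at the start of the episode above 0.025 m or angle between any of short_pin, headed_pin, bottle, beaker, jar, wrench, washer, collar's own z axis and vertical above 0.5 rad).
It also fails if it takes over 72 s, if anything falls off the work surface, if the arm or the gripper's body presses on something with over 40 N, if the wrist force passes 120 N, or if a joint passes its speed limit or range.

## Working session

There is one attempt and no reset: what is moved stays moved. The work goes in short steps, Python scripts to look and compute and a tool call to move; the robot and the scene stay as the last step left them, time stands still between calls to the robot, and variables do not carry over. Pictures are saved under pics/ and viewed, and the job is handed in when it is done.

Besides the shell and the picture viewer there is one more tool, called after ">>>" by a JSON object that holds its "op" and its "data", one argument or row to a line. move_arm: Moves the arm, as the interface text tells. Its arguments: {"type":"object","properties":{"moves":{"type":"array"}},"required":["moves"]}

```bash
mkdir -p pics; ls; cat > h.py <<'E'
import numpy as np, cv2
from rig import bot, vision, order
def snap(n,f):
    s=bot.read_state(); c=vision.capture(n)
    if 'pose' in c: T=np.array(c['pose'])
    else:
        W=np.eye(4); W[:3,:3]=s['tcp_rot']; W[:3,3]=s['position']; T=W@np.array(c['hand_eye'])
    cv2.imwrite(f'pics/{f}.png',c['image'][:,:,::-1])
    np.savez(f'pics/{f}.npz',im=c['image'],z=c['z_map'],K=np.array([c['fx'],c['fy'],c['cx'],c['cy']]),T=T)
    return load(f)
def load(f):
    d=np.load(f'pics/{f}.npz'); return {k:d[k] for k in d}
def ray(c,u,v,h):
    fx,fy,cx,cy=c['K']; d=c['T'][:3,:3]@np.array([(u-cx)/fx,(v-cy)/fy,1]); o=c['T'][:3,3]
    return o+d*(h-o[2])/d[2]
def cloud(c):
    fx,fy,cx,cy=c['K']; z=c['z']; v,u=np.indices(z.shape)
    P=np.stack([(u-cx)/fx*z,(v-cy)/fy*z,z],-1)@c['T'][:3,:3].T+c['T'][:3,3]
    P[z<=0]=np.nan
    return P
E
python3 - <<'E'
from h import *
for n in('side','top','wrist'):
    c=snap(n,n+'0'); print(n,c['K'],c['T'].round(3).tolist())
print(bot.read_state(),bot.hold_point_z)
E
```

```text
pics
side [447.17059403 447.17059403 322.86844175 201.08614402] [[0.937, -0.162, 0.309, 0.193], [-0.348, -0.484, 0.803, -0.901], [0.019, -0.86, -0.51, 0.668], [0.0, 0.0, 0.0, 1.0]]
top [399.35259177 399.35259177 320.13405416 199.64171   ] [[0.022, -0.981, 0.19, 0.365], [-1.0, -0.023, -0.008, 0.028], [0.012, -0.19, -0.982, 1.129], [0.0, 0.0, 0.0, 1.0]]
wrist [358.27583715 358.27583715 325.06547012 201.63493373] [[0.293, -0.927, -0.236, 0.246], [-0.956, -0.285, -0.071, -0.577], [-0.001, 0.246, -0.969, 0.382], [0.0, 0.0, 0.0, 1.0]]
{'time_s': 0.15, 'joint_positions': array([-8.32216797e+01,  3.02654289e+01,  8.21414088e+01,  4.50377718e-05,
        6.76884565e+01, -1.02272887e+01]), 'qvel': array([-0.10972884, -0.15384408, -0.09722875, -0.02984836, -0.07881374,
        0.13212185]), 'tau': array([ 1.30862725e-03, -4.40428698e+01, -1.76843923e+01,  6.33171620e-02,
        5.52560762e-02, -9.74730074e-05]), 'position': array([ 0.18275058, -0.59708573,  0.22179992]), 'tcp_rot': array([[ 9.56276246e-01,  2.92464876e-01, -1.95581960e-04],
       [ 2.92464791e-01, -9.56274865e-01,  1.65165639e-03],
       [ 2.96021368e-04, -1.63664061e-03, -9.99998617e-01]]), 'force': array([ 0.28614189, -0.24201507, -0.01349563]), 'moment': array([-0.01119056, -0.01000933, -0.01407508]), 'opening': 0.9995276145232171} 0.0187
```

View pics/side0.png

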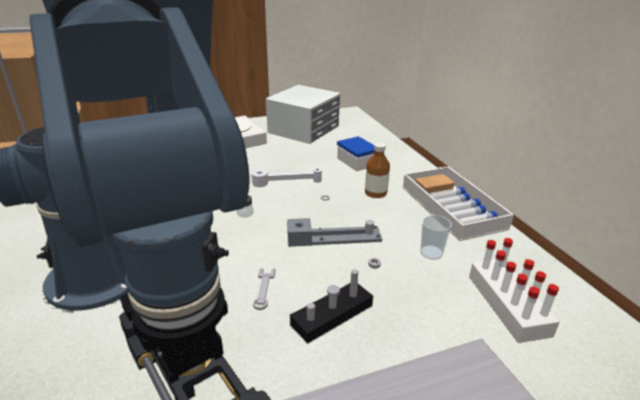

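View pics/top0.png

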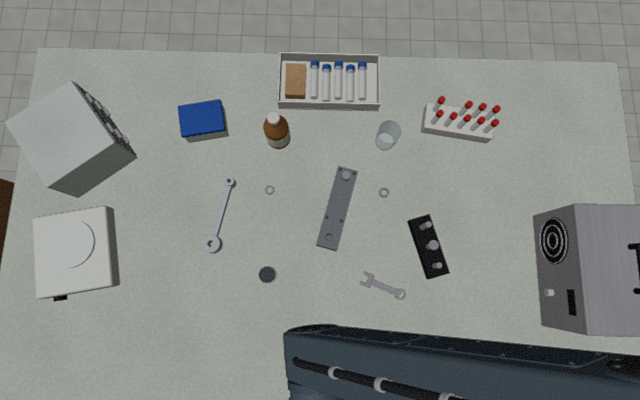

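View pics/wrist0.png

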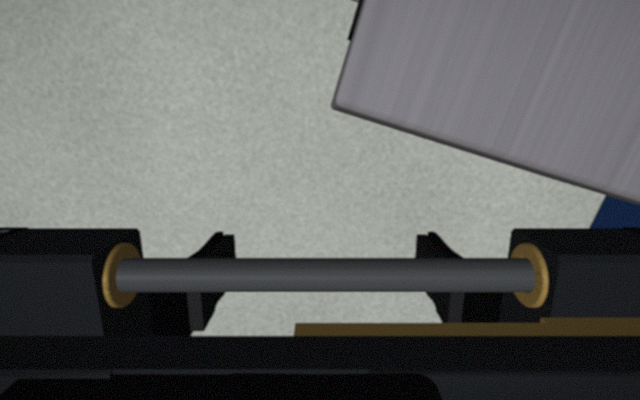

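The side view shows the stand at about (332,312), with the tallest pin at its right, far end at (354,282). The top view shows that pin at about (426,225), the base bore at (330,237), the rest post at (346,174), the lever hub at (212,243) and its small end at (230,182). Next I'll measure these.

```bash
python3 - <<'E'
from h import *
c=load('top0'); P=cloud(c); z=P[...,2]
def crop(c,x0,y0,x1,y1,s,f):
    cv2.imwrite(f'pics/{f}.png',cv2.resize(c['im'][y0:y1,x0:x1,::-1],None,fx=s,fy=s,interpolation=cv2.INTER_CUBIC))
crop(c,195,160,455,285,3,'topc'); s=load('side0'); crop(s,230,150,390,345,3,'sidec')
print('table z',np.nanmedian(z[280:310,200:350]))
def blob(c,P,box,lo,hi):
    x0,y0,x1,y1=box; m=np.zeros(P.shape[:2],bool); m[y0:y1,x0:x1]=True
    m&=(P[...,2]>lo)&(P[...,2]<hi)
    q=P[m]; r=cv2.minAreaRect((q[:,:2]*1000).astype(np.float32)); print(box,lo,hi,len(q),q.mean(0).round(4),np.round(r[0],1),np.round(r[1],1),round(r[2],1)); return q
blob(c,P,(400,205,455,285),.024,.035)
blob(c,P,(400,205,455,285),.06,.09)
blob(c,P,(310,160,362,255),.036,.052)
blob(c,P,(310,160,362,212),.036,.052)
blob(c,P,(310,216,362,255),.036,.052)
blob(c,P,(195,170,245,260),.02,.05)
blob(c,P,(195,170,245,200),.035,.05)
blob(c,P,(195,225,245,260),.035,.05)
S=cloud(s)
blob(s,S,(280,260,380,340),.024,.034)
blob(s,S,(345,260,365,300),.05,.1)
blob(s,S,(280,210,320,250),.04,.052)
blob(s,S,(360,210,380,240),.04,.052)
blob(s,S,(245,160,275,190),.035,.05)
blob(s,S,(308,160,330,190),.035,.05)
E
```

```text
table z -3.060256967835073e-05
(400, 205, 455, 285) 0.024 0.035 1173 [ 0.4544 -0.2826  0.0298] [ 457.  -283.9] [170.   62.7] 17.6
(400, 205, 455, 285) 0.06 0.09 125 [ 0.4685 -0.279   0.0735] [ 457.1 -284. ] [123.6  25.6] 23.1
(310, 160, 362, 255) 0.036 0.052 515 [ 0.4945 -0.0128  0.0447] [552.8 -27.1] [ 59.9 220.9] 76.1
(310, 160, 362, 212) 0.036 0.052 60 [ 0.6484 -0.0522  0.0439] [648.7 -52. ] [21.5 22.3] 1.1
(310, 216, 362, 255) 0.036 0.052 455 [ 0.4742 -0.0077  0.0447] [474.8  -7.9] [59.9 60.3] 76.0
(195, 170, 245, 260) 0.02 0.05 695 [0.5171 0.2975 0.0347] [532.7 301. ] [ 49.4 216.6] 81.3
(195, 170, 245, 200) 0.035 0.05 80 [0.6237 0.2754 0.0397] [608.  272.8] [61.7 26.7] 9.0
(195, 225, 245, 260) 0.035 0.05 241 [0.4502 0.313  0.0395] [461.7 314.9] [73.1 48.9] 7.3
(280, 260, 380, 340) 0.024 0.034 1620 [ 0.4478 -0.2926  0.029 ] [ 454.5 -285.3] [172.7  62.2] 17.1
(345, 260, 365, 300) 0.05 0.1 142 [ 0.5046 -0.2722  0.0739] [ 506.  -269.5] [15.9 16.8] 10.1
(280, 210, 320, 250) 0.04 0.052 343 [ 0.4706 -0.0119  0.0441] [471.7  -8.8] [66.7 59.8] 76.2
(360, 210, 380, 240) 0.04 0.052 48 [ 0.6447 -0.0552  0.0441] [645.3 -54.4] [23.1 20.4] 64.0
(245, 160, 275, 190) 0.035 0.05 101 [0.4457 0.3096 0.039 ] [445.2 310.9] [50.5 46. ] 76.0
(308, 160, 330, 190) 0.035 0.05 38 [0.622  0.2721 0.039 ] [621.5 274. ] [26.8 27.6] 17.1
```

```bash
sleep 0.1
```

```text
(no output)
```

View pics/topc.png

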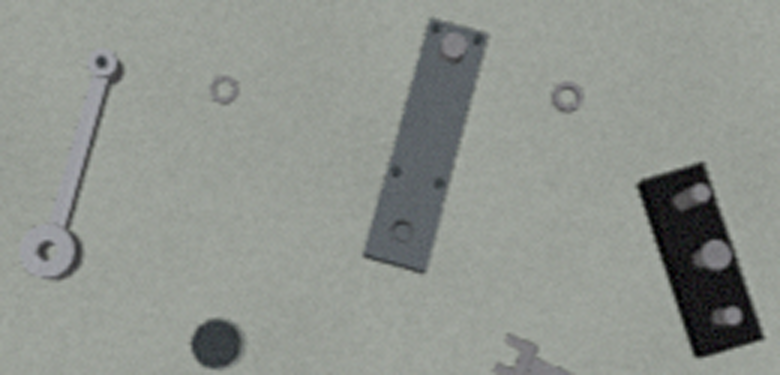

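View pics/sidec.png

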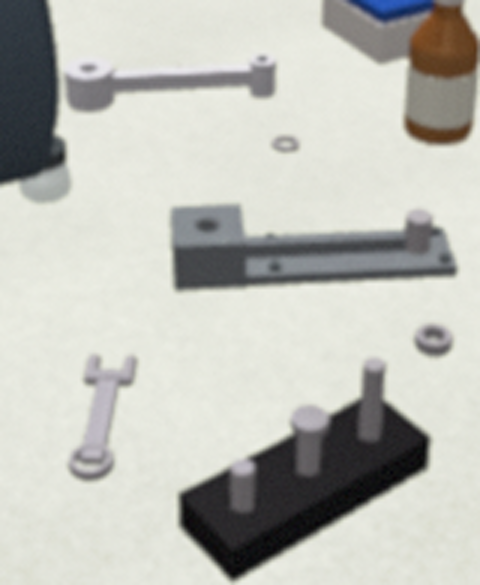

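```bash
cat >> h.py <<'E'
def proj(c,p):
    q=np.linalg.inv(c['T'])@np.append(p,1); fx,fy,cx,cy=c['K']; return np.array([fx*q[0]/q[2]+cx,fy*q[1]/q[2]+cy])
def delta(target,yaw=None):
    s=bot.read_state(); R=np.array(s['tcp_rot']); p=np.array(s['position']); d=R.T@(np.array(target)-p)
    print('pos',p.round(4),'yaw',round(np.degrees(np.arctan2(R[1,0],R[0,0])),2),'tool z',R[:,2].round(4),'units',(d/.025).round(2),'F',np.round(s['force'],1),'M',np.round(s['moment'],2),'open',round(s['opening']*87,1),'t',s['time_s'],'j',np.round(s['joint_positions'],0))
    if yaw is not None:
        a=np.radians(yaw); Rt=np.array([[np.cos(a),np.sin(a),0],[np.sin(a),-np.cos(a),0],[0,0,-1]])
        from scipy.spatial.transform import Rotation as Ro
        print('rotvec tool deg',Ro.from_matrix(R.T@Rt).as_rotvec(degrees=True).round(2))
E
python3 - <<'E'
from h import *
c=load('wrist0'); p=np.array([0.18275,-0.597,0])
for x in (0,-.05,-.1,.05,.1):
  for z in(.0,.09): print(x,z,proj(c,p+[x*.956,x*.2925,z]).round(0))
delta([.508,-.268,.222],17.4)
E
```

```text
0 0.0 [326. 174.]
0 0.09 [326. 193.]
-0.05 0.0 [326. 219.]
-0.05 0.09 [326. 249.]
-0.1 0.0 [326. 260.]
-0.1 0.09 [326. 300.]
0.05 0.0 [326. 127.]
0.05 0.09 [326. 132.]
0.1 0.0 [326.  77.]
0.1 0.09 [326.  66.]
pos [ 0.1828 -0.5971  0.2218] yaw 17.01 tool z [-2.0e-04  1.7e-03 -1.0e+00] units [ 1.629e+01 -8.780e+00  1.000e-02] F [ 0.3 -0.2 -0. ] M [-0.01 -0.01 -0.01] open 87.0 t 0.15 j [-83.  30.  82.   0.  68. -10.]
rotvec tool deg [-0.09 -0.02 -0.39]
```

>>> {"op": "move_arm", "data": {
  "moves": [
    {"hand":87,"x":0.4,"y":-0.2,"z":0},
    {"hand":87,"x":0.8,"y":-0.4,"z":0},
    {"hand":87,"x":0.96,"y":-0.52,"z":0},
    {"hand":87,"x":0.96,"y":-0.52,"z":0},
    {"hand":87,"x":0.96,"y":-0.52,"z":0},
    {"hand":87,"x":0.96,"y":-0.52,"z":0},
    {"hand":87,"x":0.96,"y":-0.52,"z":0},
    {"hand":87,"x":0.96,"y":-0.52,"z":0},
    {"hand":87,"x":0.96,"y":-0.52,"z":0},
    {"hand":87,"x":0.96,"y":-0.52,"z":0},
    {"hand":87,"x":0.96,"y":-0.52,"z":0},
    {"hand":87,"x":0.96,"y":-0.52,"z":0},
    {"hand":87,"x":0.96,"y":-0.52,"z":0},
    {"hand":87,"x":0.96,"y":-0.52,"z":0},
    {"hand":87,"x":0.96,"y":-0.52,"z":0},
    {"hand":87,"x":0.96,"y":-0.52,"z":0},
    {"hand":87,"x":0.96,"y":-0.52,"z":0},
    {"hand":87,"x":0.4,"y":-0.3,"z":0},
    {"hand":87,"x":0.2,"y":-0.1,"z":0},
    {"hand":87,"x":0,"y":0,"z":0}
  ]
}}

```text
schema error: expected keys hand, x, y, z, wx, wy, wz
```

```bash
python3 - <<'E'
from h import *
delta([.508,-.268,.222],17.4)
c=snap('wrist','w1'); print(proj(c,[.508,-.268,.09]),proj(c,[.508,-.268,.03]))
E
```

```text
pos [ 0.1828 -0.5971  0.2218] yaw 17.01 tool z [-2.0e-04  1.7e-03 -1.0e+00] units [ 1.629e+01 -8.780e+00  1.000e-02] F [ 0.3 -0.2 -0. ] M [-0.01 -0.01 -0.01] open 87.0 t 0.15 j [-83.  30.  82.   0.  68. -10.]
rotvec tool deg [-0.09 -0.02 -0.39]
[ -66.75506217 -519.68074112] [  21.63383446 -377.63259171]
```

View pics/w1.png

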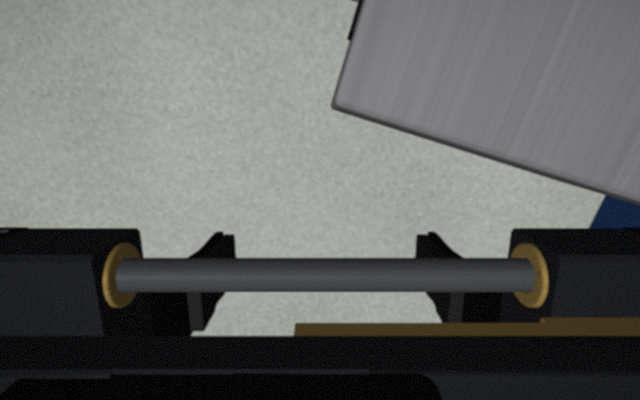

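The picture is unchanged: the call was refused because every row needs all its keys. I'll resend it with them.

>>> {"op": "move_arm", "data": {
  "moves": [
    {"hand":87,"x":0.4,"y":-0.2,"z":0,"wx":0,"wy":0,"wz":0},
    {"hand":87,"x":0.8,"y":-0.4,"z":0,"wx":0,"wy":0,"wz":0},
    {"hand":87,"x":0.96,"y":-0.52,"z":0,"wx":0,"wy":0,"wz":0},
    {"hand":87,"x":0.96,"y":-0.52,"z":0,"wx":0,"wy":0,"wz":0},
    {"hand":87,"x":0.96,"y":-0.52,"z":0,"wx":0,"wy":0,"wz":0},
    {"hand":87,"x":0.96,"y":-0.52,"z":0,"wx":0,"wy":0,"wz":0},
    {"hand":87,"x":0.96,"y":-0.52,"z":0,"wx":0,"wy":0,"wz":0},
    {"hand":87,"x":0.96,"y":-0.52,"z":0,"wx":0,"wy":0,"wz":0},
    {"hand":87,"x":0.96,"y":-0.52,"z":0,"wx":0,"wy":0,"wz":0},
    {"hand":87,"x":0.96,"y":-0.52,"z":0,"wx":0,"wy":0,"wz":0},
    {"hand":87,"x":0.96,"y":-0.52,"z":0,"wx":0,"wy":0,"wz":0},
    {"hand":87,"x":0.96,"y":-0.52,"z":0,"wx":0,"wy":0,"wz":0},
    {"hand":87,"x":0.96,"y":-0.52,"z":0,"wx":0,"wy":0,"wz":0},
    {"hand":87,"x":0.96,"y":-0.52,"z":0,"wx":0,"wy":0,"wz":0},
    {"hand":87,"x":0.96,"y":-0.52,"z":0,"wx":0,"wy":0,"wz":0},
    {"hand":87,"x":0.96,"y":-0.52,"z":0,"wx":0,"wy":0,"wz":0},
    {"hand":87,"x":0.96,"y":-0.52,"z":0,"wx":0,"wy":0,"wz":0},
    {"hand":87,"x":0.4,"y":-0.3,"z":0,"wx":0,"wy":0,"wz":0},
    {"hand":87,"x":0.2,"y":-0.1,"z":0,"wx":0,"wy":0,"wz":0},
    {"hand":87,"x":0,"y":0,"z":0,"wx":0,"wy":0,"wz":0}
  ]
}}

```text
time_s: 2.2
position: [0.5057, -0.2684, 0.2225]
tcp_rot: [[0.956, 0.293, -0.0], [0.293, -0.956, -0.0], [-0.0, 0.0, -1.0]]
force: [-0.8, -0.4, 0.3]
opening: 1.0
```

```bash
python3 - <<'E'
from h import *
delta([.508,-.268,.222],17.4)
c=snap('wrist','w2'); print(proj(c,[.508,-.268,.09]),proj(c,[.508,-.268,.03]))
E
```

```text
pos [ 0.5057 -0.2684  0.2225] yaw 17.06 tool z [-3.e-04 -2.e-04 -1.e+00] units [0.09 0.01 0.02] F [-0.8 -0.4  0.3] M [-0.02  0.   -0.01] open 87.0 t 2.2 j [-39.  26.  90.  -0.  64.  34.]
rotvec tool deg [ 0.    0.02 -0.34]
[325.81819678 189.74954498] [325.66101062 176.87036645]
```

View pics/w2.png

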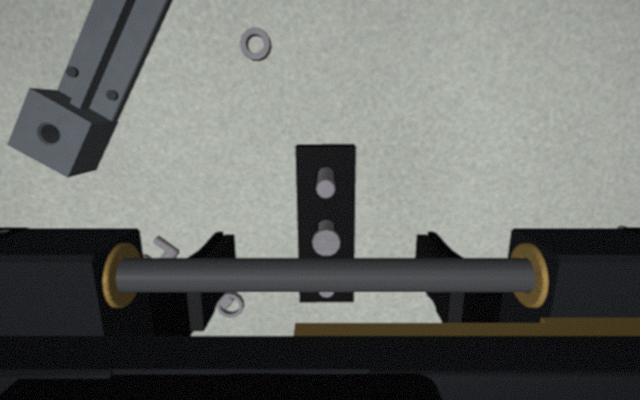

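The wrist view shows the long pin's top at about (325,188), which matches the predicted (326,190). The bore mouth is at (48,133). I'll refine both.

```bash
python3 - <<'E'
from h import *
c=load('w2'); im=c['im']; P=cloud(c)
cv2.imwrite('pics/w2c.png',np.hstack([cv2.resize(im[150:270,280:370,::-1],None,fx=4.5,fy=4.5,interpolation=cv2.INTER_CUBIC),cv2.resize(im[80:200,0:90,::-1],None,fx=4.5,fy=4.5,interpolation=cv2.INTER_CUBIC)]))
print(ray(c,325.5,188,.09))
m=(P[...,2]>.085)&(P[...,2]<.096); m[:160]=0;m[215:]=0;m[:,:300]=0;m[:,350:]=0
v,u=np.nonzero(m);print('pin px',u.mean(),v.mean(),np.ptp(u)+1,np.ptp(v)+1,len(u),P[m].mean(0),ray(c,u.mean(),v.mean(),.09))
m=(P[...,2]>.027)&(P[...,2]<.033);m[:,:280]=0;m[:,370:]=0;m[:130]=0
q=P[m]; print('stand',cv2.minAreaRect((q[:,:2]*1000).astype(np.float32)))
m=(P[...,2]>.042)&(P[...,2]<.049); m[:,120:]=0;m[:70]=0;m[190:]=0
q=P[m]; print('block',cv2.minAreaRect((q[:,:2]*1000).astype(np.float32)))
g=cv2.cvtColor(im,cv2.COLOR_RGB2GRAY)[115:152,30:68]; print(np.percentile(g,[1,20,50,90]))
m=(g<60).astype(np.uint8); n,l,st,ce=cv2.connectedComponentsWithStats(m)
for i in range(1,n): print(st[i],ce[i]+[30,115],ray(c,*(ce[i]+[30,115]),.045))
E
```

```text
[ 0.50935275 -0.26730406  0.09      ]
pin px 325.875 188.2941176470588 19 19 272 [ 0.50886974 -0.26778557  0.088421  ] [ 0.50920471 -0.26767804  0.09      ]
stand ((456.1258239746094, -284.5411682128906), (170.04830932617188, 60.18561553955078), 17.536975860595703)
block ((473.5096740722656, -8.28061294555664), (61.38243865966797, 61.331336975097656), 75.79489135742188)
[34. 60. 96. 99.]
[ 10   9  20  19 278] [ 49.44964029 133.29136691] [ 0.47434639 -0.00989897  0.045     ]
```

View pics/w2c.png

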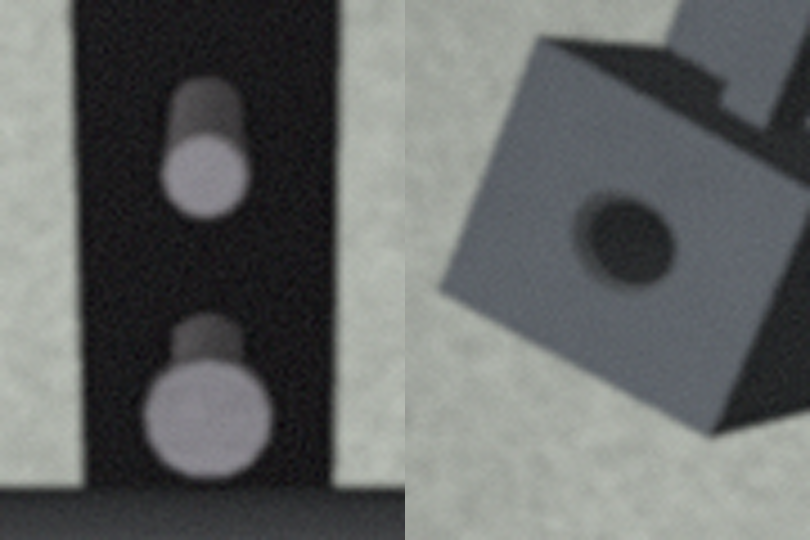

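>>> {"op": "move_arm", "data": {
  "moves": [
    {"hand":60,"x":0.12,"y":0.02,"z":0.4,"wx":0,"wy":0,"wz":-0.3},
    {"hand":60,"x":0,"y":0,"z":0.8,"wx":0,"wy":0,"wz":0},
    {"hand":60,"x":0,"y":0,"z":0.9,"wx":0,"wy":0,"wz":0},
    {"hand":60,"x":0,"y":0,"z":0.9,"wx":0,"wy":0,"wz":0},
    {"hand":60,"x":0,"y":0,"z":0.9,"wx":0,"wy":0,"wz":0},
    {"hand":60,"x":0,"y":0,"z":0.9,"wx":0,"wy":0,"wz":0},
    {"hand":60,"x":0,"y":0,"z":0.9,"wx":0,"wy":0,"wz":0},
    {"hand":60,"x":0,"y":0,"z":0.6,"wx":0,"wy":0,"wz":0},
    {"hand":60,"x":0,"y":0,"z":0.3,"wx":0,"wy":0,"wz":0},
    {"hand":60,"x":0,"y":0,"z":0.14,"wx":0,"wy":0,"wz":0},
    {"hand":60,"x":0,"y":0,"z":0,"wx":0,"wy":0,"wz":0},
    {"hand":60,"x":0,"y":0,"z":0,"wx":0,"wy":0,"wz":0}
  ]
}}

```text
time_s: 3.45
position: [0.5092, -0.269, 0.0547]
tcp_rot: [[0.955, 0.297, 0.001], [0.297, -0.955, -0.001], [0.001, 0.001, -1.0]]
force: [-0.1, 0.2, 0.1]
opening: 0.689
```

```bash
python3 - <<'E'
from h import *
delta([.5088,-.268,.054],17.5)
c=snap('wrist','w3'); snap('side','s3')
E
```

```text
pos [ 0.5092 -0.269   0.0547] yaw 17.29 tool z [ 1.1e-03 -9.0e-04 -1.0e+00] units [-0.   -0.04  0.03] F [-0.1  0.2  0.1] M [-0.01  0.03 -0.04] open 59.9 t 3.45 j [-39.  40.  97.   0.  43.  34.]
rotvec tool deg [ 0.07 -0.05 -0.21]
```

View pics/w3.png

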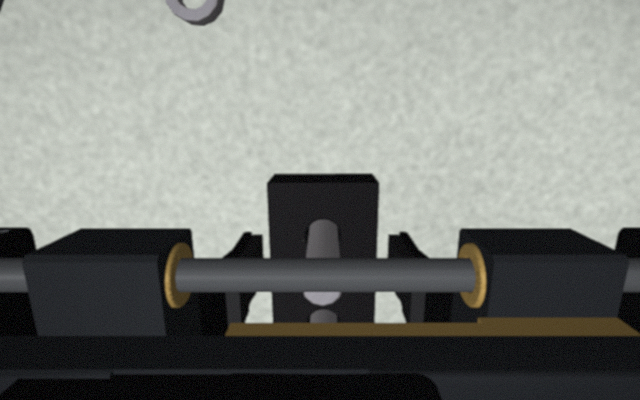

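View pics/s3.png

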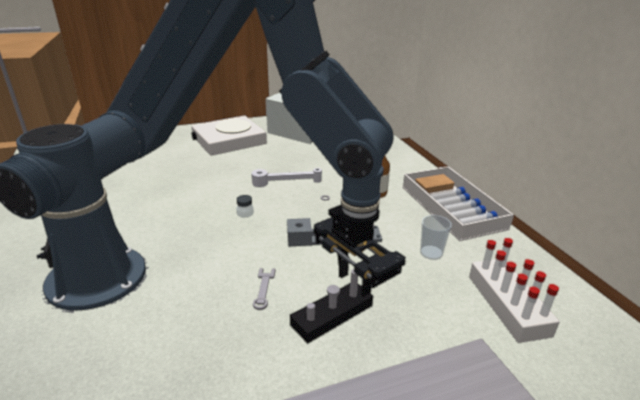

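The pin top at (322,290) is centred between the fingers, so I'll close on it and lift.

>>> {"op": "move_arm", "data": {
  "moves": [
    {"hand":30,"x":0,"y":-0.04,"z":0,"wx":0,"wy":0,"wz":0},
    {"hand":20,"x":0,"y":0,"z":0,"wx":0,"wy":0,"wz":0},
    {"hand":10,"x":0,"y":0,"z":0,"wx":0,"wy":0,"wz":0},
    {"hand":0,"x":0,"y":0,"z":0,"wx":0,"wy":0,"wz":0},
    {"hand":0,"x":0,"y":0,"z":0,"wx":0,"wy":0,"wz":0},
    {"hand":0,"x":0,"y":0,"z":0,"wx":0,"wy":0,"wz":0},
    {"hand":0,"x":0,"y":0,"z":0,"wx":0,"wy":0,"wz":0},
    {"hand":0,"x":0,"y":0,"z":0,"wx":0,"wy":0,"wz":0}
  ]
}}

```text
time_s: 4.35
position: [0.5085, -0.2675, 0.054]
tcp_rot: [[0.955, 0.297, 0.0], [0.297, -0.955, -0.0], [-0.0, 0.0, -1.0]]
force: [-0.5, -0.2, 0.2]
opening: 0.176
```

```bash
python3 - <<'E'
from h import *
delta([.5088,-.268,.054],17.5)
E
```

```text
pos [ 0.5085 -0.2675  0.054 ] yaw 17.3 tool z [ 0. -0. -1.] units [ 0.01  0.02 -0.  ] F [-0.5 -0.2  0.2] M [-0.07  0.   -0.01] open 15.4 t 4.35 j [-39.  40.  97.  -0.  43.  34.]
rotvec tool deg [ 0.   0.  -0.2]
```

>>> {"op": "move_arm", "data": {
  "moves": [
    {"hand":0,"x":0,"y":0,"z":-0.3,"wx":0,"wy":0,"wz":0},
    {"hand":0,"x":0,"y":0,"z":-0.6,"wx":0,"wy":0,"wz":0},
    {"hand":0,"x":0,"y":0,"z":-0.8,"wx":0,"wy":0,"wz":0},
    {"hand":0,"x":0,"y":0,"z":-0.8,"wx":0,"wy":0,"wz":0},
    {"hand":0,"x":0,"y":0,"z":-0.8,"wx":0,"wy":0,"wz":0},
    {"hand":0,"x":0,"y":-0.3,"z":-0.7,"wx":0,"wy":0,"wz":0},
    {"hand":0,"x":0.2,"y":-0.7,"z":0,"wx":0,"wy":0,"wz":0},
    {"hand":0,"x":0.2,"y":-0.9,"z":0,"wx":0,"wy":0,"wz":0},
    {"hand":0,"x":0.2,"y":-0.9,"z":0,"wx":0,"wy":0,"wz":0},
    {"hand":0,"x":0.2,"y":-0.9,"z":0,"wx":0,"wy":0,"wz":0},
    {"hand":0,"x":0.2,"y":-0.9,"z":0,"wx":0,"wy":0,"wz":0},
    {"hand":0,"x":0.2,"y":-0.9,"z":0,"wx":0,"wy":0,"wz":0},
    {"hand":0,"x":0.2,"y":-0.9,"z":0,"wx":0,"wy":0,"wz":0},
    {"hand":0,"x":0.2,"y":-0.6,"z":0,"wx":0,"wy":0,"wz":0},
    {"hand":0,"x":0.15,"y":-0.3,"z":0,"wx":0,"wy":0,"wz":0},
    {"hand":0,"x":0,"y":0,"z":0,"wx":0,"wy":0,"wz":0},
    {"hand":0,"x":0,"y":0,"z":0,"wx":0,"wy":0,"wz":0}
  ]
}}

```text
time_s: 6.05
position: [0.4964, -0.0806, 0.154]
tcp_rot: [[0.955, 0.298, 0.001], [0.298, -0.955, -0.001], [0.0, 0.001, -1.0]]
force: [-0.6, -0.2, -1.2]
opening: 0.173
```

```bash
python3 - <<'E'
from h import *
delta([.474,-.009,.154],17.3)
c=snap('wrist','w4'); snap('side','s4'); snap('top','t4'); print(proj(c,[.474,-.009,.045]))
E
```

```text
pos [ 0.4964 -0.0806  0.154 ] yaw 17.32 tool z [ 5.e-04 -5.e-04 -1.e+00] units [-0. -3. -0.] F [-0.6 -0.2 -1.2] M [-0.05 -0.   -0.01] open 15.0 t 6.05 j [-22.  27. 103.  -0.  50.  51.]
rotvec tool deg [ 0.04 -0.02  0.02]
[228.71095998 199.32201598]
```

View pics/w4.png

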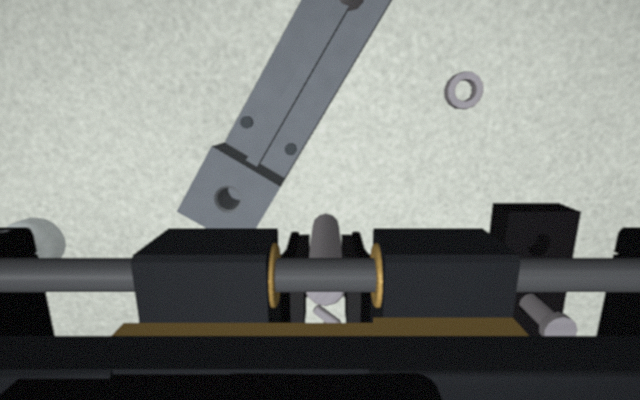

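View pics/s4.png

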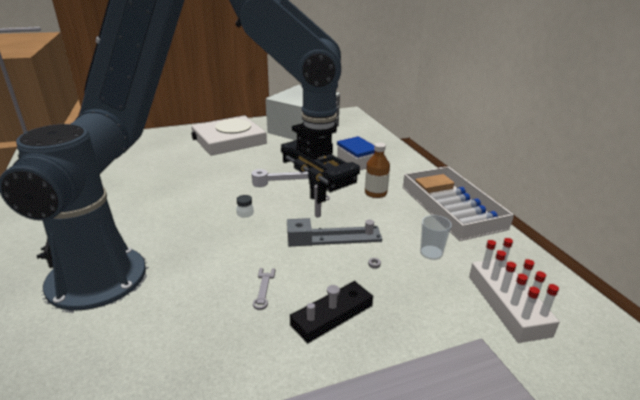

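The pin is held upright, with its foot near (325,222), and the bore is at (229,198), as predicted. I'll refine the bore and check the pin's tilt.

```bash
python3 - <<'E'
from h import *
c=load('w4'); im=c['im']; P=cloud(c)
cv2.imwrite('pics/w4c.png',np.hstack([cv2.resize(im[170:230,195:265,::-1],None,fx=6,fy=6,interpolation=cv2.INTER_CUBIC),cv2.resize(im[200:260,290:360,::-1],None,fx=5,fy=6,interpolation=cv2.INTER_CUBIC)]))
g=cv2.cvtColor(im,cv2.COLOR_RGB2GRAY)
for th in(55,65,75,82):
  m=(g<th).astype(np.uint8); m[:180]=0;m[216:]=0;m[:,:210]=0;m[:,248:]=0
  n,l,st,ce=cv2.connectedComponentsWithStats(m); i=1+np.argmax(st[1:,4])
  ct=cv2.findContours((l==i).astype(np.uint8),0,1)[0][0]; e=cv2.fitEllipse(ct)
  print(th,st[i],ce[i],ray(c,*ce[i],.045).round(4),e,ray(c,*e[0],.045).round(4))
print('rx for 9mm',[ (proj(c,np.array([.474,-.009,.045])+d)).round(1) for d in([.009,0,0],[-.009,0,0],[0,.009,0],[0,-.009,0])])
m=(P[...,2]>.041)&(P[...,2]<.05); m[:,290:]=0;m[:,:150]=0;m[:140]=0;m[230:]=0
q=P[m]; print('block',cv2.minAreaRect((q[:,:2]*1000).astype(np.float32)))
p=np.array(bot.read_state()['position'])
print('expected pin foot',proj(c,[p[0],p[1],.11]),'top',proj(c,[p[0],p[1],.19]), proj(c,[p[0]+.008,p[1],.11]))
for v in range(212,256,6): print(v,''.join(f'{x:4d}' for x in g[v,302:350]))
E
```

```text
55 [218 189  10  16  79] [222.5443038  195.55696203] [ 0.4755 -0.0037  0.045 ] ((222.5966796875, 195.80166625976562), (7.426406383514404, 14.021103858947754), 16.49149513244629) [ 0.4753 -0.0038  0.045 ]
65 [218 188  20  21 239] [225.58995816 199.25523013] [ 0.4733 -0.0067  0.045 ] ((225.95713806152344, 199.1268310546875), (14.897481918334961, 20.742782592773438), 139.72178649902344) [ 0.4735 -0.0069  0.045 ]
75 [217 188  22  21 283] [225.81272085 199.30742049] [ 0.4733 -0.0069  0.045 ] ((226.13955688476562, 199.0272674560547), (16.477476119995117, 22.46035385131836), 134.34498596191406) [ 0.4736 -0.007   0.045 ]
82 [216 188  23  22 313] [225.5399361  199.25878594] [ 0.4733 -0.0066  0.045 ] ((225.76779174804688, 198.99984741210938), (17.018571853637695, 23.744800567626953), 132.48985290527344) [ 0.4736 -0.0068  0.045 ]
rx for 9mm [array([231.5, 188.5]), array([226., 210.]), array([217.4, 196. ]), array([240. , 202.7])]
block ((473.7759704589844, -8.116634368896484), (60.04079818725586, 60.7321662902832), 75.64151763916016)
expected pin foot [326.4702796  225.70730552] top [327.513634
[... 920 characters left out ...]
8  89  83  84  84  83  81  81  79  77  80  76  74  71  73  69  76 105 129 118  73  24  18  20  27  23  24  21
242   20   7  13  15  22  19  59 103 122 106  98  99  97  95  97  98  96  92  93  89  93  88  84  85  83  79  81  78  77  77  78  75  71  73  74  71  74  75  86  72  47  22  11  21  27  15  15  16
248   20  20  23  20  17   7  37  58  85 100  99  96  97  96  95  97  94  93  89  86  84  86  83  86  78  81  79  81  77  79  79  76  72  76  76  77  74  74  65  49  30  10  16  11  19  14  19  19
254   18  16  13  11  17  19  42  77  92  98 101  96  97  95  91  93  94  90  90  90  87  86  85  85  79  81  77  77  77  76  77  74  70  69  77  76  75  75  70  59  37  26  19  14  14  20   7  11
```

View pics/w4c.png

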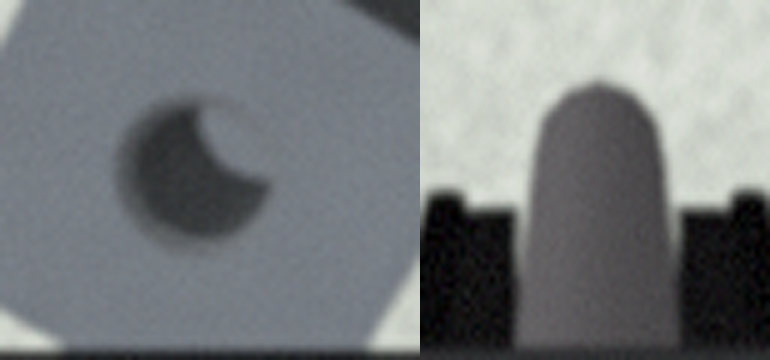

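>>> {"op": "move_arm", "data": {
  "moves": [
    {"hand":0,"x":0,"y":-0.5,"z":0,"wx":0,"wy":0,"wz":0},
    {"hand":0,"x":0,"y":-0.8,"z":0,"wx":0,"wy":0,"wz":0},
    {"hand":0,"x":0,"y":-0.8,"z":0,"wx":0,"wy":0,"wz":0},
    {"hand":0,"x":0,"y":-0.6,"z":0,"wx":0,"wy":0,"wz":0},
    {"hand":0,"x":0,"y":-0.32,"z":0.4,"wx":0,"wy":0,"wz":0},
    {"hand":0,"x":0,"y":0,"z":0.7,"wx":0,"wy":0,"wz":0},
    {"hand":0,"x":0,"y":0,"z":0.7,"wx":0,"wy":0,"wz":0},
    {"hand":0,"x":0,"y":0,"z":0.4,"wx":0,"wy":0,"wz":0},
    {"hand":0,"x":0,"y":0,"z":0.1,"wx":0,"wy":0,"wz":0},
    {"hand":0,"x":0,"y":0,"z":0,"wx":0,"wy":0,"wz":0},
    {"hand":0,"x":0,"y":0,"z":0,"wx":0,"wy":0,"wz":0},
    {"hand":0,"x":0,"y":0,"z":0,"wx":0,"wy":0,"wz":0}
  ]
}}

```text
time_s: 7.4
position: [0.4741, -0.0083, 0.0971]
tcp_rot: [[0.955, 0.297, 0.001], [0.297, -0.955, -0.0], [0.001, 0.001, -1.0]]
force: [-0.4, 0.1, -1.3]
opening: 0.17
```

```bash
python3 - <<'E'
from h import *
delta([.474,-.0085,.096],17.3)
c=snap('side','s5'); w=snap('wrist','w5')
cv2.imwrite('pics/s5c.png',np.hstack([cv2.resize(c['im'][170:260,270:370,::-1],None,fx=4,fy=4,interpolation=cv2.INTER_CUBIC),cv2.resize(w['im'][170:260,270:370,::-1],None,fx=4,fy=4,interpolation=cv2.INTER_CUBIC)]))
E
```

```text
pos [ 0.4741 -0.0083  0.0971] yaw 17.29 tool z [ 1.5e-03 -4.0e-04 -1.0e+00] units [-0.    0.01  0.05] F [-0.4  0.1 -1.3] M [-0.02  0.05 -0.03] open 14.8 t 7.4 j [-15.  31. 110.   0.  39.  58.]
rotvec tool deg [ 0.04 -0.08 -0.01]
```

View pics/s5c.png

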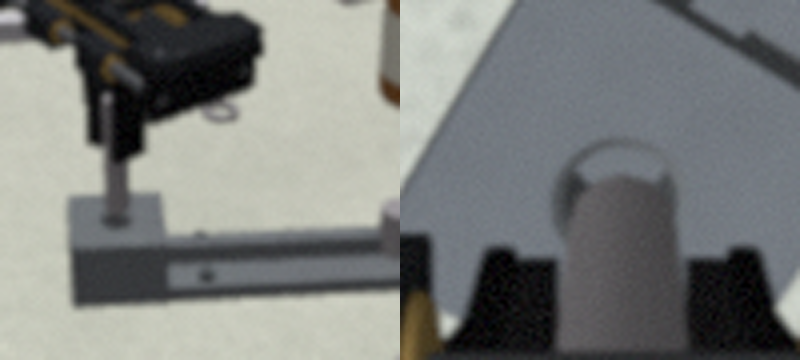

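```bash
python3 - <<'E'
from h import *
c=load('w5'); p=np.array([.4741,-.0083]); R=np.array([[.955,.297],[.297,-.955]])
def q(x,y,z): a=p+R@[x,y]; r=proj(c,[*a,z]); return [(r[0]-270)*4+400,(r[1]-170)*4]
for x,y,z in((.009,0,.045),(.01,0,.045),(0,.01,.045),(0,-.01,.045),(.008,0,.0545),(.007,0,.053),(0,.008,.06),(0,-.008,.06)): print(x,y,z,np.round(q(x,y,z)))
E
```

```text
0.009 0 0.045 [623. 148.]
0.01 0 0.045 [623. 142.]
0 0.01 0.045 [687. 204.]
0 -0.01 0.045 [559. 204.]
0.008 0 0.0545 [623. 172.]
0.007 0 0.053 [623. 175.]
0 0.008 0.06 [678. 235.]
0 -0.008 0.06 [568. 235.]
```

The bore shows about 0.9 mm to the −y side of the pin and about 0.5 mm to the +x side. I'll correct that and start inserting.

>>> {"op": "move_arm", "data": {
  "moves": [
    {"hand":0,"x":0.02,"y":-0.03,"z":0,"wx":0,"wy":0,"wz":0},
    {"hand":0,"x":0,"y":0,"z":0.1,"wx":0,"wy":0,"wz":0},
    {"hand":0,"x":0,"y":0,"z":0.1,"wx":0,"wy":0,"wz":0},
    {"hand":0,"x":0,"y":0,"z":0.1,"wx":0,"wy":0,"wz":0},
    {"hand":0,"x":0,"y":0,"z":0.1,"wx":0,"wy":0,"wz":0},
    {"hand":0,"x":0,"y":0,"z":0.1,"wx":0,"wy":0,"wz":0},
    {"hand":0,"x":0,"y":0,"z":0,"wx":0,"wy":0,"wz":0},
    {"hand":0,"x":0,"y":0,"z":0,"wx":0,"wy":0,"wz":0}
  ]
}}

```text
time_s: 8.3
position: [0.4737, -0.0073, 0.0839]
tcp_rot: [[0.955, 0.297, -0.0], [0.297, -0.955, 0.0], [-0.0, -0.0, -1.0]]
force: [-1.1, 0.6, -0.3]
opening: 0.171
```

```bash
python3 - <<'E'
from h import *
delta([.474,-.0085,.056],17.3)
E
```

```text
pos [ 0.4737 -0.0073  0.0839] yaw 17.31 tool z [-4.e-04  1.e-04 -1.e+00] units [-0.    0.05  1.12] F [-1.1  0.6 -0.3] M [ 0.01 -0.    0.02] open 14.9 t 8.3 j [-14.  32. 110.  -0.  37.  58.]
rotvec tool deg [-0.01  0.02  0.01]
```

>>> {"op": "move_arm", "data": {
  "moves": [
    {"hand":0,"x":0,"y":0,"z":0.15,"wx":0,"wy":0,"wz":0},
    {"hand":0,"x":0,"y":0,"z":0.2,"wx":0,"wy":0,"wz":0},
    {"hand":0,"x":0,"y":0,"z":0.2,"wx":0,"wy":0,"wz":0},
    {"hand":0,"x":0,"y":0,"z":0.2,"wx":0,"wy":0,"wz":0},
    {"hand":0,"x":0,"y":0,"z":0.2,"wx":0,"wy":0,"wz":0},
    {"hand":0,"x":0,"y":0,"z":0.1,"wx":0,"wy":0,"wz":0},
    {"hand":0,"x":0,"y":0,"z":0.05,"wx":0,"wy":0,"wz":0},
    {"hand":0,"x":0,"y":0,"z":0,"wx":0,"wy":0,"wz":0},
    {"hand":0,"x":0,"y":0,"z":0,"wx":0,"wy":0,"wz":0}
  ]
}}

```text
time_s: 9.2
position: [0.4738, -0.0073, 0.0566]
tcp_rot: [[0.955, 0.297, 0.0], [0.297, -0.955, 0.0], [0.0, 0.0, -1.0]]
force: [0.5, 0.0, -1.3]
opening: 0.169
```

```bash
python3 - <<'E'
from h import *
delta([.474,-.0085,.054],17.3)
E
```

```text
pos [ 0.4738 -0.0073  0.0566] yaw 17.3 tool z [ 2.e-04  0.e+00 -1.e+00] units [-0.01  0.05  0.11] F [ 0.5  0.  -1.3] M [ 0.    0.01 -0.03] open 14.7 t 9.2 j [-14.  36. 111.   0.  33.  58.]
rotvec tool deg [ 0.   -0.01  0.  ]
```

>>> {"op": "move_arm", "data": {
  "moves": [
    {"hand":0,"x":0,"y":0,"z":0.05,"wx":0,"wy":0,"wz":0},
    {"hand":0,"x":0,"y":0,"z":0.04,"wx":0,"wy":0,"wz":0},
    {"hand":0,"x":0,"y":0,"z":0,"wx":0,"wy":0,"wz":0},
    {"hand":20,"x":0,"y":0,"z":0,"wx":0,"wy":0,"wz":0},
    {"hand":40,"x":0,"y":0,"z":0,"wx":0,"wy":0,"wz":0},
    {"hand":60,"x":0,"y":0,"z":0,"wx":0,"wy":0,"wz":0},
    {"hand":60,"x":0,"y":0,"z":0,"wx":0,"wy":0,"wz":0},
    {"hand":60,"x":0,"y":0,"z":0,"wx":0,"wy":0,"wz":0},
    {"hand":60,"x":0,"y":0,"z":0,"wx":0,"wy":0,"wz":0},
    {"hand":60,"x":0,"y":0,"z":-0.4,"wx":0,"wy":0,"wz":0},
    {"hand":60,"x":0,"y":0,"z":-0.8,"wx":0,"wy":0,"wz":0},
    {"hand":60,"x":0,"y":0,"z":-0.9,"wx":0,"wy":0,"wz":0},
    {"hand":60,"x":0,"y":0,"z":-0.9,"wx":0,"wy":0,"wz":0},
    {"hand":60,"x":0,"y":0,"z":-0.9,"wx":0,"wy":0,"wz":0},
    {"hand":60,"x":0,"y":0,"z":-0.9,"wx":0,"wy":0,"wz":0},
    {"hand":60,"x":0,"y":0,"z":-0.7,"wx":0,"wy":0,"wz":0},
    {"hand":60,"x":0,"y":0,"z":-0.5,"wx":0,"wy":0,"wz":0},
    {"hand":60,"x":0,"y":0,"z":0,"wx":0,"wy":0,"wz":0},
    {"hand":60,"x":0,"y":0,"z":0,"wx":0,"wy":0,"wz":0}
  ]
}}

```text
time_s: 11.1
position: [0.4735, -0.0072, 0.2046]
tcp_rot: [[0.955, 0.297, 0.0], [0.297, -0.955, -0.0], [0.0, 0.0, -1.0]]
force: [0.7, 0.5, 0.2]
opening: 0.685
```

```bash
python3 - <<'E'
from h import *
delta([.5,.3,.2],-12)
c=snap('side','s6'); w=snap('wrist','w6')
cv2.imwrite('pics/s6c.png',np.hstack([cv2.resize(c['im'][170:260,270:390,::-1],None,fx=3.3,fy=3.3,interpolation=cv2.INTER_CUBIC),cv2.resize(w['im'][130:220,270:370,::-1],None,fx=3.3,fy=3.3,interpolation=cv2.INTER_CUBIC)]))
P=cloud(w); m=(P[...,2]>.085)&(P[...,2]<.096); m[:160]=0;m[225:]=0;m[:,:290]=0;m[:,360:]=0
v,u=np.nonzero(m); print('pin top',len(u),u.mean(),v.mean(),ray(w,u.mean(),v.mean(),.09),P[m].mean(0))
E
```

```text
pos [ 0.4735 -0.0072  0.2046] yaw 17.3 tool z [ 5.e-04 -1.e-04 -1.e+00] units [  4.67 -11.42   0.18] F [0.7 0.5 0.2] M [-0.03 -0.02 -0.  ] open 59.6 t 11.1 j [-14.  20. 104.   0.  55.  58.]
rotvec tool deg [ 1.00e-02 -3.00e-02  2.93e+01]
pin top 304 326.19407894736844 196.07894736842104 [ 0.47448975 -0.00720709  0.09      ] [ 0.47410951 -0.00733222  0.08837318]
```

View pics/s6c.png

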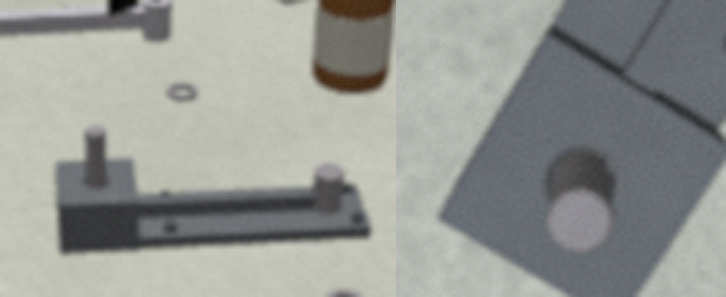

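View pics/w6.png

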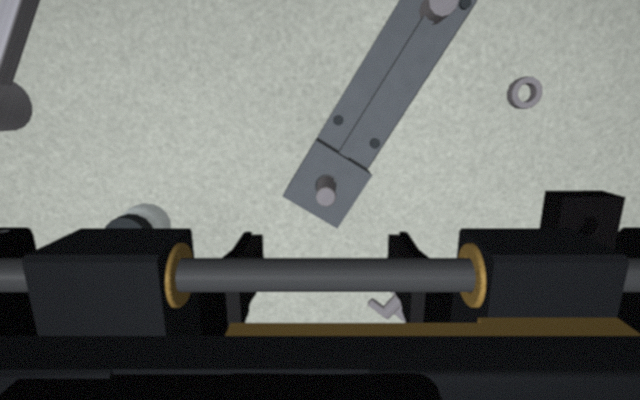

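The pin is standing home and upright: its top reads (0.474, −0.007), at the same depth height as it had in the stand. Next is the lever.

>>> {"op": "move_arm", "data": {
  "moves": [
    {"hand":60,"x":0.2,"y":-0.5,"z":0,"wx":0,"wy":0,"wz":0},
    {"hand":60,"x":0.4,"y":-0.9,"z":0,"wx":0,"wy":0,"wz":0},
    {"hand":60,"x":0.4,"y":-0.98,"z":0,"wx":0,"wy":0,"wz":0},
    {"hand":60,"x":0.4,"y":-0.98,"z":0,"wx":0,"wy":0,"wz":0},
    {"hand":60,"x":0.4,"y":-0.98,"z":0,"wx":0,"wy":0,"wz":0},
    {"hand":60,"x":0.4,"y":-0.98,"z":0,"wx":0,"wy":0,"wz":0},
    {"hand":60,"x":0.4,"y":-0.98,"z":0,"wx":0,"wy":0,"wz":0},
    {"hand":60,"x":0.4,"y":-0.98,"z":0,"wx":0,"wy":0,"wz":0},
    {"hand":60,"x":0.4,"y":-0.98,"z":0,"wx":0,"wy":0,"wz":0},
    {"hand":60,"x":0.4,"y":-0.98,"z":0,"wx":0,"wy":0,"wz":0},
    {"hand":60,"x":0.4,"y":-0.98,"z":0,"wx":0,"wy":0,"wz":0},
    {"hand":60,"x":0.4,"y":-0.8,"z":0,"wx":0,"wy":0,"wz":3},
    {"hand":60,"x":0,"y":-0.3,"z":0,"wx":0,"wy":0,"wz":6},
    {"hand":60,"x":0,"y":0,"z":0,"wx":0,"wy":0,"wz":7},
    {"hand":60,"x":0,"y":0,"z":0,"wx":0,"wy":0,"wz":7},
    {"hand":60,"x":0,"y":0,"z":0,"wx":0,"wy":0,"wz":6.3},
    {"hand":60,"x":0,"y":0,"z":0,"wx":0,"wy":0,"wz":0},
    {"hand":60,"x":0,"y":0,"z":0,"wx":0,"wy":0,"wz":0}
  ]
}}

```text
time_s: 13.0
position: [0.4991, 0.2977, 0.2036]
tcp_rot: [[0.979, -0.205, -0.001], [-0.205, -0.979, -0.0], [-0.001, 0.001, -1.0]]
force: [-0.3, -0.6, 1.0]
opening: 0.688
```

```bash
python3 - <<'E'
from h import *
delta([.504,.2985,.2],-12)
w=snap('wrist','w7'); P=cloud(w)
print(proj(w,[.4457,.3109,.04]),proj(w,[.6215,.274,.04]),proj(w,[.504,.2985,.032]))
t=snap('top','t7'); s=snap('side','s7')
E
```

```text
pos [0.4991 0.2977 0.2036] yaw -11.84 tool z [-1.4e-03 -3.0e-04 -1.0e+00] units [ 0.19 -0.07  0.14] F [-0.3 -0.6  1. ] M [0.05 0.01 0.  ] open 59.9 t 13.0 j [ 20.  28.  90.   0.  62. 122.]
rotvec tool deg [0.03 0.08 0.16]
[322.99278698 240.70410596] [322.94903521  38.52466703] [323.18463387 178.06517135]
```

View pics/w7.png

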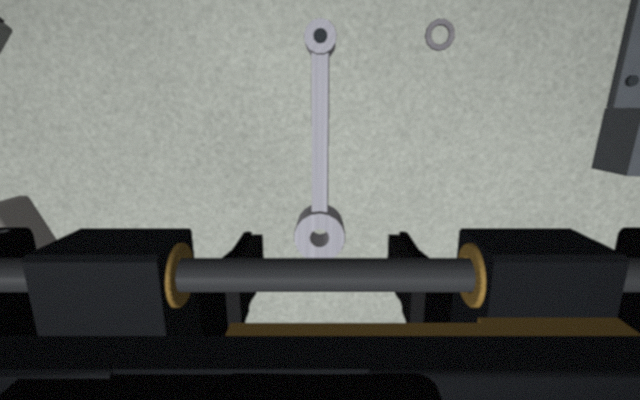

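The lever lies along the view, with the boss at (320,36), the hub at (319,236) and the arm between them. I'll measure its axis.

```bash
python3 - <<'E'
from h import *
w=load('w7'); P=cloud(w); im=w['im']
cv2.imwrite('pics/w7c.png',np.hstack([cv2.resize(im[10:70,285:355,::-1],None,fx=5.5,fy=5.5,interpolation=cv2.INTER_CUBIC),cv2.resize(im[200:260,285:355,::-1],None,fx=5.5,fy=5.5,interpolation=cv2.INTER_CUBIC)]))
def top(c,P,box,lo,hi,h):
    m=np.zeros(P.shape[:2],np.uint8); x0,y0,x1,y1=box; z=P[...,2]
    m[y0:y1,x0:x1]=((z>lo)&(z<hi))[y0:y1,x0:x1]
    ct=max(cv2.findContours(m,0,1)[0],key=len); (e),r=cv2.minEnclosingCircle(ct); el=cv2.fitEllipse(ct)
    print(box,e,r,el,'->',ray(c,*e,h).round(4),ray(c,*el[0],h).round(4),'medz',np.median(z[m>0]))
top(w,P,(290,10,350,70),.036,.045,.04); top(w,P,(290,200,350,257),.036,.045,.04)
z=P[...,2]
for v in range(80,195,12):
    u=np.nonzero((z[v,290:350]>.025)&(z[v,290:350]<.036))[0]+290
    print(v,u.min(),u.max(),u.mean(),ray(w,u.mean(),v,.032)[:2].round(4))
t=load('t7'); 
cv2.imwrite('pics/t7c.png',cv2.resize(t['im'][160:265,190:290,::-1],None,fx=5,fy=5))
E
```

```text
(290, 10, 350, 70) (320.39874267578125, 35.58860778808594) 17.78002166748047 ((320.2653503417969, 35.33797073364258), (31.796424865722656, 34.663169860839844), 177.3589630126953) -> [0.6242 0.2756 0.04  ] [0.6244 0.2757 0.04  ] medz 0.03856482715480902
(290, 200, 350, 257) (319.7836608886719, 236.29808044433594) 25.431203842163086 ((319.6237487792969, 235.53004455566406), (45.04269790649414, 50.8516731262207), 91.64640808105469) -> [0.4507 0.313  0.04  ] [0.4515 0.313  0.04  ] medz 0.038536106305097934
80 312 329 320.5 [0.5903 0.2828]
92 312 329 320.5 [0.5804 0.2849]
104 312 329 320.5882352941176 [0.5703 0.2869]
116 312 328 320.0 [0.5602 0.2896]
128 312 328 320.0 [0.5498 0.2918]
140 312 328 320.0 [0.5393 0.2941]
152 312 328 320.0 [0.5285 0.2964]
164 312 328 320.0 [0.5176 0.2987]
176 312 328 320.0 [0.5065 0.301 ]
188 312 328 320.0 [0.4953 0.3034]
```

View pics/w7c.png

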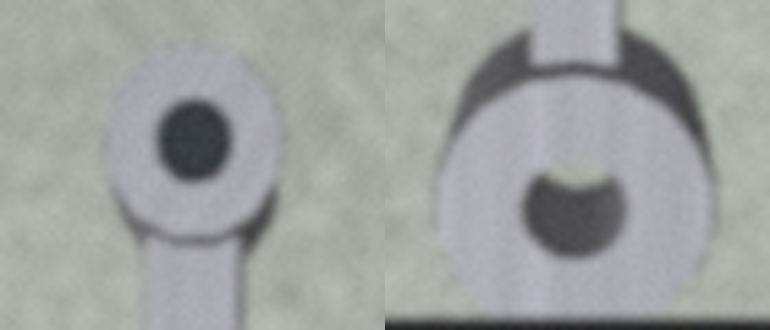

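>>> {"op": "move_arm", "data": {
  "moves": [
    {"hand":60,"x":0.28,"y":-0.17,"z":0.3,"wx":0,"wy":0,"wz":0.3},
    {"hand":60,"x":0,"y":0,"z":0.8,"wx":0,"wy":0,"wz":0},
    {"hand":60,"x":0,"y":0,"z":0.9,"wx":0,"wy":0,"wz":0},
    {"hand":60,"x":0,"y":0,"z":0.9,"wx":0,"wy":0,"wz":0},
    {"hand":60,"x":0,"y":0,"z":0.9,"wx":0,"wy":0,"wz":0},
    {"hand":60,"x":0,"y":0,"z":0.9,"wx":0,"wy":0,"wz":0},
    {"hand":60,"x":0,"y":0,"z":0.9,"wx":0,"wy":0,"wz":0},
    {"hand":60,"x":0,"y":0,"z":0.6,"wx":0,"wy":0,"wz":0},
    {"hand":60,"x":0,"y":0,"z":0.4,"wx":0,"wy":0,"wz":0},
    {"hand":60,"x":0,"y":0,"z":0.1,"wx":0,"wy":0,"wz":0},
    {"hand":60,"x":0,"y":0,"z":0,"wx":0,"wy":0,"wz":0},
    {"hand":60,"x":0,"y":0,"z":0,"wx":0,"wy":0,"wz":0}
  ]
}}

```text
time_s: 14.35
position: [0.5082, 0.3002, 0.0377]
tcp_rot: [[0.977, -0.213, 0.002], [-0.213, -0.977, 0.001], [0.002, -0.001, -1.0]]
force: [0.2, 0.1, 0.2]
opening: 0.687
```

```bash
python3 - <<'E'
from h import *
delta([.507,.3009,.005],-12.17)
w=snap('wrist','w8')
P=cloud(w);z=P[...,2]
m=np.zeros(z.shape,np.uint8); m[:120]=((z>.036)&(z<.045))[:120]; ct=max(cv2.findContours(m,0,1)[0],key=len); e,r=cv2.minEnclosingCircle(ct);print(e,r,ray(w,*e,.04))
E
```

```text
pos [0.5082 0.3002 0.0377] yaw -12.29 tool z [ 1.8e-03  7.0e-04 -1.0e+00] units [-0.06 -0.01  1.31] F [0.2 0.1 0.2] M [0.05 0.06 0.01] open 59.8 t 14.35 j [ 20.  42.  95.   0.  43. 122.]
rotvec tool deg [-0.06 -0.09 -0.12]
(323.5, 0.0) 25.500099182128906 [0.61516186 0.27794476 0.04      ]
```

View pics/w8.png

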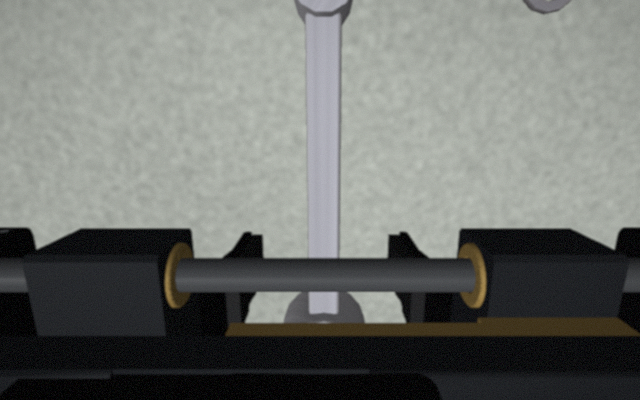

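The arm, at about u=323, is centred between the fingers. I'll descend the remaining 1.3 units and close.

>>> {"op": "move_arm", "data": {
  "moves": [
    {"hand":50,"x":-0.04,"y":0,"z":0.3,"wx":0,"wy":0,"wz":0},
    {"hand":50,"x":0,"y":0,"z":0.5,"wx":0,"wy":0,"wz":0},
    {"hand":50,"x":0,"y":0,"z":0.3,"wx":0,"wy":0,"wz":0},
    {"hand":50,"x":0,"y":0,"z":0.15,"wx":0,"wy":0,"wz":0},
    {"hand":50,"x":0,"y":0,"z":0.05,"wx":0,"wy":0,"wz":0},
    {"hand":50,"x":0,"y":0,"z":0,"wx":0,"wy":0,"wz":0},
    {"hand":50,"x":0,"y":0,"z":0,"wx":0,"wy":0,"wz":0}
  ]
}}

```text
time_s: 15.1
position: [0.5067, 0.3002, 0.0044]
tcp_rot: [[0.977, -0.213, 0.0], [-0.213, -0.977, 0.0], [0.0, -0.0, -1.0]]
force: [-0.4, 0.4, 0.6]
opening: 0.573
```

```bash
python3 - <<'E'
from h import *
delta([.507,.3009,.005],-12.17)
E
```

```text
pos [0.5067 0.3002 0.0044] yaw -12.3 tool z [ 4.e-04  1.e-04 -1.e+00] units [ 0.01 -0.03 -0.02] F [-0.4  0.4  0.6] M [ 0.07 -0.01  0.  ] open 49.9 t 15.1 j [ 20.  46.  95.  -0.  39. 122.]
rotvec tool deg [-0.01 -0.02 -0.13]
```

>>> {"op": "move_arm", "data": {
  "moves": [
    {"hand":30,"x":0,"y":0,"z":0,"wx":0,"wy":0,"wz":0},
    {"hand":10,"x":0,"y":0,"z":0,"wx":0,"wy":0,"wz":0},
    {"hand":0,"x":0,"y":0,"z":0,"wx":0,"wy":0,"wz":0},
    {"hand":0,"x":0,"y":0,"z":0,"wx":0,"wy":0,"wz":0},
    {"hand":0,"x":0,"y":0,"z":0,"wx":0,"wy":0,"wz":0},
    {"hand":0,"x":0,"y":0,"z":0,"wx":0,"wy":0,"wz":0},
    {"hand":0,"x":0,"y":0,"z":0,"wx":0,"wy":0,"wz":0},
    {"hand":0,"x":0,"y":0,"z":-0.1,"wx":0,"wy":0,"wz":0},
    {"hand":0,"x":0,"y":0,"z":-0.2,"wx":0,"wy":0,"wz":0},
    {"hand":0,"x":0,"y":0,"z":-0.4,"wx":0,"wy":0,"wz":0},
    {"hand":0,"x":0,"y":0,"z":-0.5,"wx":0,"wy":0,"wz":0},
    {"hand":0,"x":0,"y":0,"z":-0.4,"wx":0,"wy":0,"wz":0},
    {"hand":0,"x":0,"y":0,"z":-0.2,"wx":0,"wy":0,"wz":0},
    {"hand":0,"x":0,"y":0,"z":0,"wx":0,"wy":0,"wz":0},
    {"hand":0,"x":0,"y":0,"z":0,"wx":0,"wy":0,"wz":0},
    {"hand":0,"x":0,"y":0,"z":0,"wx":0,"wy":0,"wz":0}
  ]
}}

```text
time_s: 16.7
position: [0.5061, 0.3, 0.0489]
tcp_rot: [[0.977, -0.213, -0.001], [-0.213, -0.977, -0.0], [-0.001, 0.001, -1.0]]
force: [-1.0, 0.0, -3.8]
opening: 0.18
```

```bash
python3 - <<'E'
from h import *
delta([.507,.3009,.005],-12.17)
w=snap('wrist','w9');s=snap('side','s9')
P=cloud(w);z=P[...,2]
for v in range(20,225,20):
    u=np.nonzero((z[v,290:355]>.06)&(z[v,290:355]<.1))[0]+290
    if len(u): print(v,u.mean(),np.median(z[v,u]), P[v,int(u.mean())].round(4))
E
```

```text
pos [0.5061 0.3    0.0489] yaw -12.3 tool z [-1.e-03 -4.e-04 -1.e+00] units [ 0.03 -0.04  1.76] F [-1.   0.  -3.8] M [-0.    0.06  0.02] open 15.6 t 16.7 j [ 20.  41.  95.  -0.  44. 122.]
rotvec tool deg [ 0.03  0.05 -0.13]
20 325.5 0.0747483039998581 [0.6005 0.2798 0.0749]
40 325.5 0.0746700075624024 [0.5945 0.2811 0.0737]
60 325.5813953488372 0.07500953492979698 [0.588  0.2825 0.0748]
80 325.5 0.07496329637295107 [0.5813 0.284  0.0758]
100 325.5 0.0746852632549415 [0.5747 0.2854 0.0753]
120 325.0 0.07488925258530549 [0.5678 0.2869 0.0749]
140 325.5 0.07499041120909605 [0.5607 0.2884 0.075 ]
160 325.5 0.07492124324337474 [0.5535 0.29   0.0758]
180 325.5 0.074862622987648 [0.5458 0.2917 0.0743]
200 325.5 0.07483441215508836 [0.5382 0.2933 0.075 ]
220 325.53846153846155 0.07497200737094428 [0.5305 0.295  0.0754]
```

View pics/s9.png

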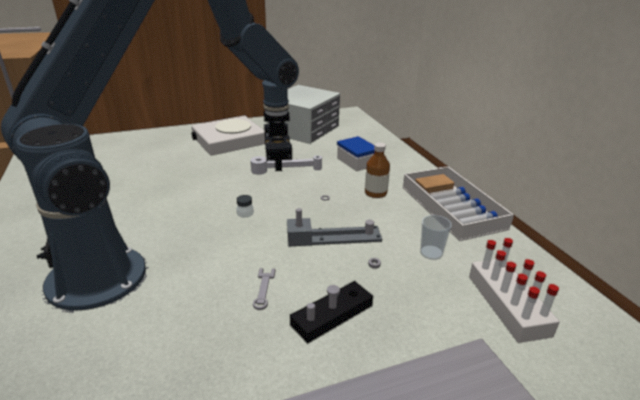

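View pics/w9.png

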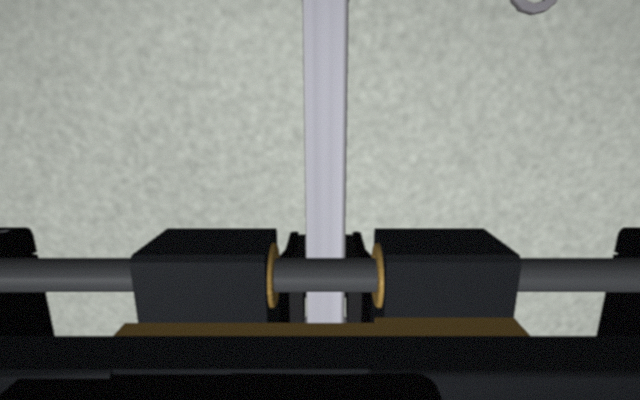

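The side view shows the lever held level, and the depth along the arm is flat at 0.075 m. I'll lift to transport height, turn to match the base, and carry it over.

>>> {"op": "move_arm", "data": {
  "moves": [
    {"hand":0,"x":0,"y":0,"z":-0.3,"wx":0,"wy":0,"wz":0},
    {"hand":0,"x":0,"y":0,"z":-0.6,"wx":0,"wy":0,"wz":0.4},
    {"hand":0,"x":0,"y":0,"z":-0.8,"wx":0,"wy":0,"wz":0.6},
    {"hand":0,"x":0,"y":0,"z":-0.8,"wx":0,"wy":0,"wz":0.6},
    {"hand":0,"x":0,"y":0,"z":-0.5,"wx":0,"wy":0,"wz":0.35},
    {"hand":0,"x":0,"y":0,"z":-0.3,"wx":0,"wy":0,"wz":0},
    {"hand":0,"x":0,"y":0,"z":0,"wx":0,"wy":0,"wz":0},
    {"hand":0,"x":0,"y":0,"z":0,"wx":0,"wy":0,"wz":0}
  ]
}}

```text
time_s: 17.6
position: [0.506, 0.2999, 0.1313]
tcp_rot: [[0.969, -0.246, -0.001], [-0.246, -0.969, -0.0], [-0.001, 0.001, -1.0]]
force: [0.8, -1.0, -3.7]
opening: 0.18
```

>>> {"op": "move_arm", "data": {
  "moves": [
    {"hand":0,"x":0.1,"y":0.2,"z":0,"wx":0,"wy":0,"wz":0},
    {"hand":0,"x":0.2,"y":0.4,"z":0,"wx":0,"wy":0,"wz":0},
    {"hand":0,"x":0.2,"y":0.6,"z":0,"wx":0,"wy":0,"wz":0},
    {"hand":0,"x":0.25,"y":0.8,"z":0,"wx":0,"wy":0,"wz":0},
    {"hand":0,"x":0.3,"y":0.8,"z":0,"wx":0,"wy":0,"wz":0},
    {"hand":0,"x":0.3,"y":0.8,"z":0,"wx":0,"wy":0,"wz":0},
    {"hand":0,"x":0.3,"y":0.8,"z":0,"wx":0,"wy":0,"wz":0},
    {"hand":0,"x":0.3,"y":0.8,"z":0,"wx":0,"wy":0,"wz":0},
    {"hand":0,"x":0.3,"y":0.8,"z":0,"wx":0,"wy":0,"wz":0},
    {"hand":0,"x":0.3,"y":0.8,"z":0,"wx":0,"wy":0,"wz":0},
    {"hand":0,"x":0.3,"y":0.8,"z":0,"wx":0,"wy":0,"wz":0},
    {"hand":0,"x":0.3,"y":0.8,"z":0,"wx":0,"wy":0,"wz":0},
    {"hand":0,"x":0.3,"y":0.8,"z":0,"wx":0,"wy":0,"wz":0},
    {"hand":0,"x":0.3,"y":0.8,"z":0,"wx":0,"wy":0,"wz":0},
    {"hand":0,"x":0.2,"y":0.8,"z":0,"wx":0,"wy":0,"wz":0},
    {"hand":0,"x":0.2,"y":0.7,"z":0,"wx":0,"wy":0,"wz":0},
    {"hand":0,"x":0.1,"y":0.5,"z":0,"wx":0,"wy":0,"wz":0},
    {"hand":0,"x":0.03,"y":0.2,"z":0,"wx":0,"wy":0,"wz":0},
    {"hand":0,"x":0,"y":0,"z":0,"wx":0,"wy":0,"wz":0},
    {"hand":0,"x":0,"y":0,"z":0,"wx":0,"wy":0,"wz":0}
  ]
}}

```text
time_s: 19.6
position: [0.5348, -0.0214, 0.1317]
tcp_rot: [[0.969, -0.246, -0.0], [-0.246, -0.969, 0.0], [-0.001, -0.0, -1.0]]
force: [0.0, 0.1, -4.4]
opening: 0.18
```

```bash
python3 - <<'E'
from h import *
delta([.5322,-.0224,.1244],-14.25)
t=snap('top','t10');s=snap('side','s10');w=snap('wrist','w10')
cv2.imwrite('pics/t10c.png',np.hstack([cv2.resize(t['im'][140:260,290:390,::-1],None,fx=4,fy=4,interpolation=cv2.INTER_CUBIC),cv2.resize(s['im'][150:270,260:400,::-1],None,fx=2.8,fy=4,interpolation=cv2.INTER_CUBIC)]))
E
```

```text
pos [ 0.5348 -0.0214  0.1317] yaw -14.25 tool z [-5.e-04  5.e-04 -1.e+00] units [-0.09  0.06  0.29] F [ 0.   0.1 -4.4] M [ 0.08  0.05 -0.  ] open 15.6 t 19.6 j [-14.  31. 100.   0.  49.  90.]
rotvec tool deg [-0.02  0.03  0.  ]
```

View pics/t10c.png

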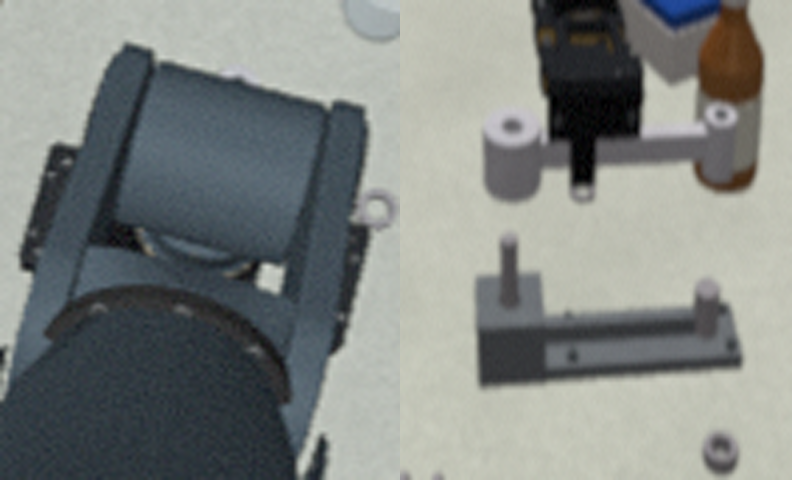

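View pics/w10.png

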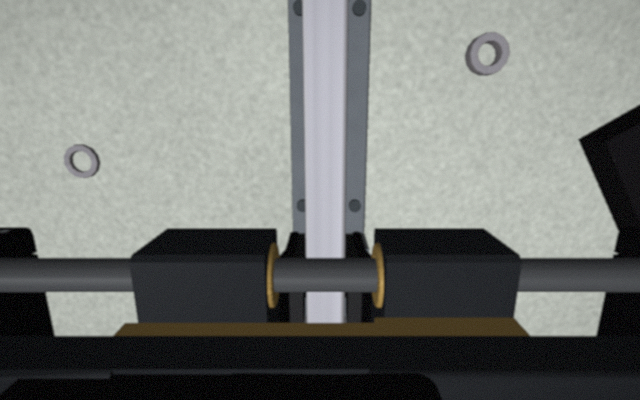

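The lever is aligned with the base. The base foot's centre line appears slightly right of the arm, at u of about 330 against 325. I'll apply the computed correction.

>>> {"op": "move_arm", "data": {
  "moves": [
    {"hand":0,"x":-0.09,"y":0.06,"z":0.14,"wx":0,"wy":0,"wz":0},
    {"hand":0,"x":0,"y":0,"z":0.13,"wx":0,"wy":0,"wz":0},
    {"hand":0,"x":0,"y":0,"z":0,"wx":0,"wy":0,"wz":0},
    {"hand":0,"x":0,"y":0,"z":0,"wx":0,"wy":0,"wz":0},
    {"hand":0,"x":0,"y":0,"z":0,"wx":0,"wy":0,"wz":0}
  ]
}}

```text
time_s: 20.25
position: [0.5327, -0.0227, 0.125]
tcp_rot: [[0.969, -0.246, 0.0], [-0.246, -0.969, -0.0], [0.0, -0.0, -1.0]]
force: [0.2, 0.3, -3.7]
opening: 0.182
```

```bash
python3 - <<'E'
from h import *
delta([.5322,-.0224,.1244],-14.25)
s=snap('side','s11');w=snap('wrist','w11')
P=cloud(w);z=P[...,2]
p=np.array(bot.read_state()['position']);a=np.radians(-14.25);X=np.array([np.cos(a),np.sin(a)]);Y=np.array([-np.sin(a),np.cos(a)])
# lateral profile: foot (z .008-.016) & arm rows, relative to TCP, along base axis
for nm,lo,hi in(('foot',.006,.018),('arm',.135,.165)):
  m=(z>lo)&(z<hi); m[225:]=0; m[:, :250]=0; m[:,420:]=0
  q=P[m][:,:2]-p[:2]; l=q@X; t=q@Y
  for l0 in np.arange(.02,.16,.02):
    k=(l>l0)&(l<l0+.02)
    if k.sum()>20: print(nm,round(l0,2),'lat',t[k].min().round(4),t[k].max().round(4),'mid',((t[k].min()+t[k].max())/2).round(4),'z',np.median(P[m][k][:,2]).round(4))
# side view fits
S=cloud(s);Z=S[...,2]
def top(box,lo,hi,h):
    m=np.zeros(Z.shape,np.uint8);x0,y0,x1,y1=box;m[y0:y1,x0:x1]=((Z>lo)&(Z<hi))[y0:y1,x0:x1]
    ct=max(cv2.findContours(m,0,1)[0],key=len);e,r=cv2.minEnclosingCircle(ct);x,y,ww,hh=cv2.boundingRect(ct)
    print(box,(x,y,ww,hh),ray(s,x+ww/2-.5,y+hh/2-.5,h).round(4),'medz',np.median(Z[m>0]).round(4))
top((280,165,320,200),.153,.17,.16);top((365,165,395,195),.153,.17,.16)
top((285,200,310,230),.084,.1,.09);top((360,210,385,240),.0415,.05,.045)
cv2.imwrite('pics/s11c.png',cv2.resize(s['im'][160:260,270:400,::-1],None,fx=6,fy=6,interpolation=cv2.INTER_CUBIC))
E
```

```text
pos [ 0.5327 -0.0227  0.125 ] yaw -14.24 tool z [ 1.e-04 -0.e+00 -1.e+00] units [-0.02 -0.01  0.03] F [ 0.2  0.3 -3.7] M [-0.01  0.06 -0.  ] open 15.8 t 20.25 j [-14.  31. 100.   0.  48.  90.]
rotvec tool deg [-0.   -0.01  0.01]
foot 0.02 lat -0.0307 0.0291 mid -0.0008 z 0.0106
foot 0.04 lat -0.0305 0.0295 mid -0.0005 z 0.0105
foot 0.06 lat -0.0306 0.0294 mid -0.0006 z 0.0105
foot 0.08 lat -0.0307 0.0294 mid -0.0007 z 0.0105
foot 0.1 lat -0.0306 0.0294 mid -0.0006 z 0.0105
foot 0.12 lat -0.0306 0.0294 mid -0.0006 z 0.0107
foot 0.14 lat -0.0306 0.0288 mid -0.0009 z 0.0099
arm 0.02 lat -0.0079 0.0082 mid 0.0002 z 0.1512
arm 0.04 lat -0.0078 0.0081 mid 0.0001 z 0.1512
arm 0.06 lat -0.0078 0.0082 mid 0.0002 z 0.1512
arm 0.08 lat -0.0078 0.0082 mid 0.0002 z 0.1512
arm 0.1 lat -0.0076 0.008 mid 0.0002 z 0.1512
(280, 165, 320, 200) (289, 180, 21, 13) [ 0.4716 -0.0171  0.16  ] medz 0.1596
(365, 165, 395, 195) (365, 179, 14, 8) [ 0.6423 -0.0554  0.16  ] medz 0.1596
(285, 200, 310, 230) (295, 208, 7, 5) [ 0.4704 -0.0109  0.09  ] medz 0.0889
(360, 210, 385, 240) (365, 220, 9, 6) [ 0.6443 -0.0564  0.045 ] medz 0.0442
```

View pics/s11c.png

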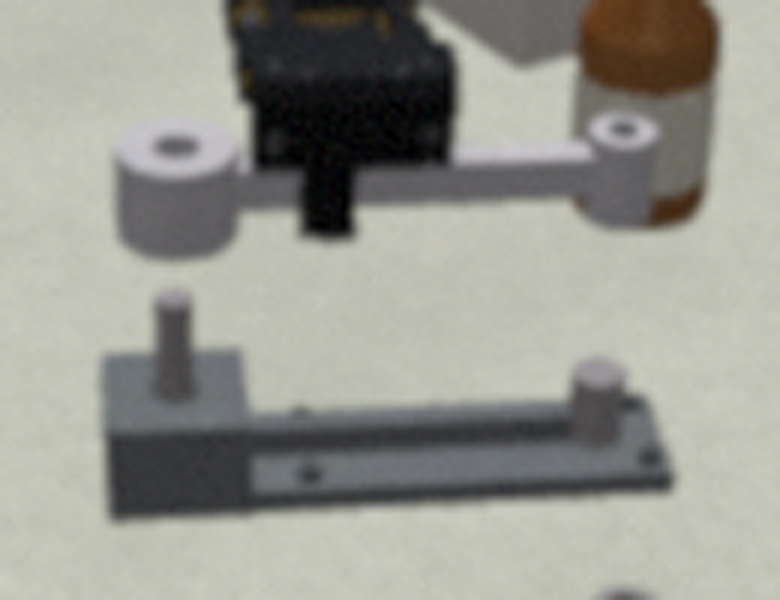

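```bash
python3 - <<'E'
from h import *
s=load('s11'); f=lambda x,y:(270+(x-2.5)/6,160+(y-2.5)/6)
for n,x,y,h in(('hub',178,149,.1606),('pin',172,296,.09),('boss',624,130,.1606),('post',599,369,.045)): print(n,ray(s,*f(x,y),h).round(4))
t0=load('top0')
t=load('t10')
for n in('bottle',):pass
# bystanders compare side view start vs now
a=load('s3');b=s
d=np.abs(a['im'].astype(int)-b['im']).max(-1)>40
n,l,st,ce=cv2.connectedComponentsWithStats(d.astype(np.uint8))
for i in range(1,n):
    if st[i,4]>25: print(st[i])
E
```

```text
hub [ 0.4742 -0.0109  0.1606]
pin [ 0.4725 -0.0063  0.09  ]
boss [ 0.6494 -0.0522  0.1606]
post [ 0.6481 -0.0508  0.045 ]
[  64    0  105  125 5749]
[ 138    0   69  126 1186]
[216   0  30  55 576]
[285   0  34  32 486]
[249   9  20  39 253]
[321  35  29  40 411]
[  99   47  119  132 2607]
[  252    51   154   246 13116]
[296  63  35  25 236]
[111 110  13   5  26]
[101 115  22  13 153]
[312 124  26   6  64]
[  0 154  32  65 613]
[295 182   9   5  38]
[295 208   8  15 104]
[ 34 211  34  10 180]
```

The two views disagree by a few millimetres, but both are inside tolerance, and the lever is level and still. I'll hand in.

```bash
python3 - <<'E'
from h import *
s=bot.read_state();print(s['time_s'],np.abs(s['qvel']).max(),s['force'].round(1),s['opening']*87)
print(order.hand_in())
E
```

```text
20.35 0.04616194924461472 [ 0.3  0.2 -4.5] 15.724343396226676
the job is handed in; nothing more can be done
None
```

I put the long pin in the base bore and let go of it. I then picked up the lever at its balance point and handed in after about 20 s, still holding it level over the pin and rest post. The hand-in gave no verdict, so what follows is from my own last checks.

- **Pin:** it stands upright, and its top is at the same depth reading it had in the stand, so it is fully home. The wrist camera puts it at about (0.474, −0.007), within about 1 mm of the bore estimate.
- **Lever:** depth readings along the arm are flat, and the side view shows the hub and boss tops at the same height. The grip opening is 15.7 mm on the 16 mm arm, and the wrist carries about 4 N. The underside is about 30 mm above the pin top.
- **Alignment:** the two cameras differ slightly.

| Check | Wrist camera | Side camera | Limit |
|---|---|---|---|
| Sideways offset from the base line | about 0.8 mm | – | – |
| Hub to pin | – | about 5 mm | 10 mm |
| Small end to post | – | about 2 mm | 14 mm |

- **Not confirmed:** the arm blocked the top camera at the end, so it gave no final check. I compared side views for bystander movement but only roughly, because the moving arm covered part of the scene. I saw none displaced.

One move call was refused early on for missing keys, and nothing moved because of it.

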